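# Unload the turntable, index the raw post to the torch, press start

### The job

Take the welded post base (bright, with a yellow paint band) off the welding turntable and set it down upright in the free end of the grey tray. Turn the table (a red T-handle on its hub serves for this) the shorter way round, as its earth connection does not stand half a turn, until the raw dark post base, left sitting in its place, stands squarely in front of the torch at the yellow index block. Then, with both done, push the green start button fully down and let it come up; leave the red stop button, the post already in the tray and the tools lying about alone.

Things in the scene. Friction and masses are not known exactly. Their poses are not given: they have to be found in the camera images.
- welding_turntable: Fixed welding turntable on a low pedestal. Origin: on the turning axis at bench height; +x points level from the axis to the torch. The round steel plate (290 mm across, top at z = 67 mm) has three stations 108 mm from the axis, 120 degrees apart, each ringed by five 9 mm pins. Inside 130 mm of the axis only the handle and the posts stand higher. A yellow index block marks the torch side.
- turntable (a joint): Angle of the plate from where it stands at the start, rad, counterclockwise from above positive, no end stops; a friction brake (about 0.22 N m) holds it wherever it is left. At the start the empty station is within 0.3 rad of the torch direction, and raw_post and welded_post stand in the two others (which is which varies). Turning it beyond 2.8 either way counts as the long way.
- handle_mid (a point): Centre of the red T-handle, on the turning axis, z = 167 mm; it turns with the plate. The handle is a level bar 84 mm long, 18 mm wide and 26 mm high (z = 154 to 180 mm), edges rounded, on an upright spindle 24 mm thick.
- handle_end (a point): Point on the middle line of the same bar, 40 mm from handle_mid; it points to the station that is empty at the start.
- station_a (a point): Centre of one station at the plate's top, 120 degrees counterclockwise (seen from above) from the station that is empty at the start; turns with the plate. It holds raw_post or welded_post.
- station_b (a point): Centre of the third station, 120 degrees clockwise from the one that is empty at the start; turns with the plate. It holds the other of the two.
- weld_spot (a point): Fixed point at the plate's top (z = 67 mm), 108 mm from the axis towards the torch: the middle of raw_post's foot belongs here.
- torch_tip (a point): Copper tip of the fixed straight torch, 145 mm from the axis, 101 mm high. The torch, up to 44 mm wide, slants from here at 45 degrees up and away from the axis to 290 mm from the axis, 245 mm high. A 30 mm square column, 150 mm high, carries it 190 mm from the axis.
- raw_post: Raw post base, dark steel, loose, about 0.35 kg, in one station of the table: a 38 mm square upright tube, 60 mm long, on a round foot flange 70 mm across and 6 mm thick; 66 mm high in all. Origin: centre of the flange's underside, z up, x and y square to the tube's faces; its yaw in the station is any. The pins leave its flange 2 mm of play.
- welded_post: Welded post base, bright steel with a weld bead at its foot and a yellow paint band near its top; same size, mass and origin as raw_post, loose, standing in another station of the table.
- tray: Fixed grey steel tray, 190 mm along its x by 122 mm along its y outside, walls 4 mm thick and 18 mm high (20 mm over the rolled rim), floor 4 mm above the bench. Origin: centre of its underside. old_post stands in its -x end; the +x end is free: there a post fits at x = 45 mm, y = 0.
- old_post: Another welded post base, same size and look as welded_post, loose, standing upright in the tray's -x end, 42 to 50 mm from its middle. Origin: centre of its flange's underside. To be left where it is.
- button_station: Fixed grey push-button box, 76 mm along its x by 120 mm along its y by 40 mm high, two push buttons on top 66 mm apart along its y: green start at local y = +33 mm, red stop (on a yellow field) at y = -33 mm. Origin: centre of its underside.
- start_button_top (a point): Centre of the green start button's top face, 30 mm in diameter; it moves straight down with the button.
- start_button (a joint): Travel of the green start button in m: 0 up, 0.006 fully down, spring return; about 5 N holds it fully down.
- stop_button (a joint): Travel of the red stop button in m: 0 up. It must not be pressed.
- spray: White and blue spray can, 66 mm in diameter, 196 mm tall, standing loose (bystander). Origin: centre of its underside.
- level: Red spirit level, 40 x 230 x 18 mm, long along its y, lying loose (bystander).
- magnet: Blue welding magnet, 26 x 87 x 19 mm, long along its y, lying loose (bystander).
There are look-alikes about, which are no part of the job. What is shaped like the raw_post but turquoise is not meant.

How it is judged:
By the outcome, as a careful person would: the job done as asked, in the order asked, and still so for the second after the job is handed in, with the robot touching nothing.
It also fails if it takes over 70 s, if anything falls off the work surface, if the arm or the gripper's body presses on something with over 40 N, if the wrist force passes 120 N, or if a joint passes its speed limit or range.

### The arm

A 6-joint arm with a two-finger parallel gripper is mounted at the origin on the work surface; the furniture and walls round the work are solid. World frame = base frame: x ahead of the robot, y to its left, z up, the work surface at z = 0. Lengths are in m, angles in rad, forces in N, time in s.
With the tool pointing down it reaches from about 0.425 to 0.95 m from the base axis. Payload 3.5 kg.
Tool frame: the origin (TCP) lies midway between the tips of the shut fingers; the grasp point (between the pads) lies 19 mm behind it (ctrl.hold_point_z is the distance from the TCP to the grasp point, in m); z points along the fingers, y is the line along which they close (so a half turn about z gives the same grasp; the last joint's range is limited). The gripper opens to 85 mm and grips with 20 to 120 N. Pads are 22 mm wide; open, the fingers measure 114 mm over their backs; the gripper's body (76 mm by 85 mm) begins 54 mm behind the grasp point. The pads swing forward as they close: fully open they stand 13 mm farther back than shut.
Start: joints at [-1.343, 0.286, 1.577, -0, 1.279, -0.15], TCP at [0.249, -0.627, 0.231] pointing down, gripper open.
Joint ranges: [-2.77, 2.77], [-0.9, 2.22], [0.21, 2.48], [-1.53, 4.67], [0.24, 2.81], [-2.84, 2.84]. Speed limits (rad/s): [2.79, 2.79, 3.14, 3.14, 3.14, 3.14].

### API

Orientations are given as a unit quaternion [x, y, z, w].
In Python, from plant import readout, cams, sign_off, ctrl gives the robot as it stands. The module is installed in compiled form; this text tells all that it offers.
- The arm moves only by the tool step_arm, never from a script. Its argument "increments" is a list of rows, each a list of 2 entries, a list of its own where there are three numbers: the shift along the world's x, y, z in mm, then the turn, a rotation vector about the world's x, y, z in rad. In form: [[[x, y, z], [rx, ry, rz]], ...]. A call has 1 to 8 rows; each row shifts and turns the commanded pose from where the row before left it; what a row does not reach is not made up. A row lasts 1/12 s, in which the tool goes at most 41.7 mm and 7.16 degrees, less where a joint would pass 70% of its speed; a pose out of reach is approached as far as the arm can. A call is refused whole if a number of a shift passes 41.7 or a number of a turn 0.125, either way. A call with a gripper value outside its range is refused whole. "fingers" is the opening, from -1 (shut) to 1 (fully open), set as the call begins (left out, the last holds). The fingers move at their own pace and stop on an object; "grip_force" is the grip in N (left out, the last holds). Time passes only in rows, so rows that do not move let the fingers close. It gives the time, the measured TCP pose, the force, the opening and the grip force at its end, in the units of the state.
- readout.get_state(): the state, without advancing time (a new reading comes with each control period).
- cams.read_camera(name): name is "scene" or "top" or "wrist"; returns the picture (384x512x3 uint8, red, green, blue); there is no depth.
- cams.get_calibration(name): a dict with "fx", "fy", "cx", "cy" (pixels), "eye" and "rotation" of the camera in the world; the wrist camera has in their place "T_tool_cam" (4x4, takes a point from camera to tool coordinates, whose origin is the TCP and whose axes are the flange's). Camera axes: x right, y up, looking along -z (the intrinsics and any distortion apply to the point x, -y, -z); pixel columns grow to the right and rows downward; lengths in m; the calibration is good to about 2 mm. A picture is of the moment at which its call begins: read the wrist's pose just before it. get_calibration takes no time and is no camera call.
- sign_off(): hands the job in; it is judged then, once.
The state is a dict: "time": time; "qpos": joint angles; "dq": joint speeds; "joint_efforts": joint torques, N m; "eef_pos": TCP position; "tcp_rot": TCP orientation; "contact_force": force on the tool from outside, world axes, zero at the start; "wrist_torque": the same for the moment, N m; "opening": opening from 0.0 (shut) to 1.0 (fully open); "finger_force": force on a finger pad.
Only numpy, scipy, OpenCV 4.12 (cv2) and the standard library are available. Lean on these libraries where they do the work, as an engineer would, in place of code of your own. Each camera call takes 0.05 s, during which the arm holds its last target. There are 200 camera calls.

## Working session

There is one attempt and no reset: what is moved stays moved. The work goes in short steps, Python scripts to look and compute and a tool call to move; the robot and the scene stay as the last step left them, time stands still between calls to the robot, and variables do not carry over. Pictures are saved under pics/ and viewed, at most 10 in all, crops included, and the job is handed in when it is done.

Besides the shell and the picture viewer there is one more tool, called in YAML: its name, and indented under it one key for each argument. step_arm: Moves the arm, as the interface text tells. Its arguments: {"type":"object","properties":{"increments":{"type":"array","items":{"type":"array"}},"fingers":{"type":"number"},"grip_force":{"type":"number"}},"required":["increments"]}

```bash
mkdir -p pics; python3 - <<'E'
from plant import readout,cams,ctrl
import cv2
print(readout.get_state()); print(ctrl.hold_point_z)
for n in("scene","top","wrist"):
    print(n,cams.get_calibration(n))
for n in("scene","top"):
    im=cams.read_camera(n)[:,:,::-1]
    cv2.imwrite(f"pics/{n}0.png",im); cv2.imwrite(f"pics/{n}0b.png",cv2.resize(im,(800,600),interpolation=cv2.INTER_CUBIC))
E
```

```text
{'time': 0.0, 'qpos': array([-1.34301474e+00,  2.87192241e-01,  1.57818340e+00, -2.57184180e-07,
        1.27858851e+00, -1.49951968e-01]), 'dq': array([ 9.03798797e-04, -1.40629783e-05,  7.06485630e-04, -2.04020241e-03,
       -1.63310545e-03,  9.48582212e-04]), 'joint_efforts': array([-1.45783659e-03, -4.05985272e+01, -2.92626339e+01, -1.65835149e-04,
        5.84127454e-03, -4.54217357e-06]), 'eef_pos': array([ 0.24885746, -0.6267442 ,  0.22992599]), 'tcp_rot': array([ 9.82216927e-01,  1.87745847e-01, -4.62545576e-05, -1.18484663e-03]), 'contact_force': array([-0.28872088, -0.28147151,  0.50107529]), 'wrist_torque': array([-0.02546838, -0.00152621,  0.02013839]), 'finger_force': 0.0, 'opening': 1.0003005636039548}
0.0187
scene {'fx': 492.5544197909461, 'fy': 492.5544197909461, 'cx': 258.70036821690053, 'cy': 194.12212295778406, 'eye': array([-0.19252784, -1.08992372,  1.25041744]), 'rotation': array([ 0.39457414, -0.10868729, -0.22823639,  0.88340618])}
top {'fx': 392.5041855438938, 'fy': 392.5041855438938, 'cx': 255.30566139097692, 'cy': 193.06771569735292, 'eye': array([0.39236076, 0.03259933, 1.47116522]), 'rotation': array([-0.00387243,  0.01884507,  0.71307283, -0.70082595])}
wrist {'fx': 282.57522742355445, 'fy': 282.57522742355445, 'cx': 257.5448560490317, 'cy': 194.0577358658218, 'T_tool_cam': array([[ 1.85727957e-04,  9.53517988e-01,  3.01336044e-01,
         7.67629950e-02],
       [ 9.99999324e-01, -5.22889392e-04,  1.03823162e-03,
        -3.27729436e-05],
       [ 1.14753795e-03,  3.01335648e-01, -9.53517441e-01,
        -1.42682209e-01],
       [ 0.00000000e+00,  0.00000000e+00,  0.00000000e+00,
         1.00000000e+00]])}
```

View pics/top0b.png

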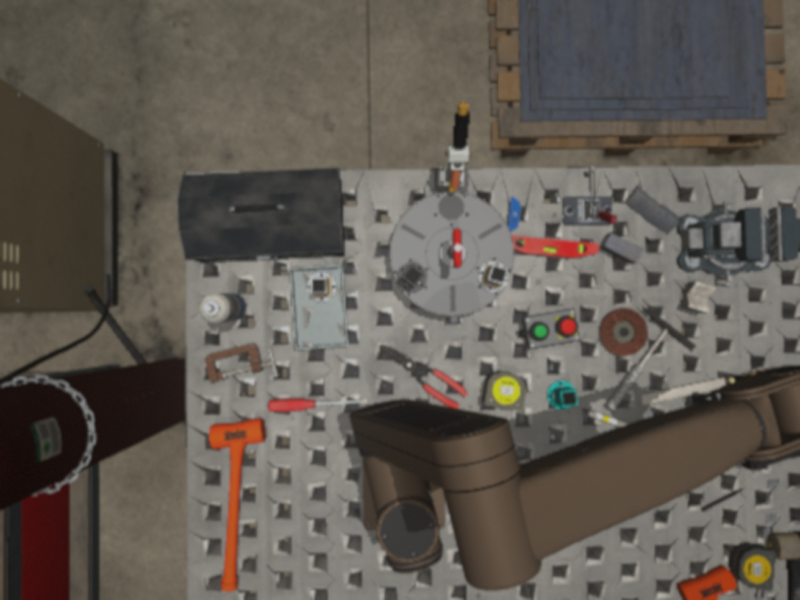

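View pics/scene0b.png

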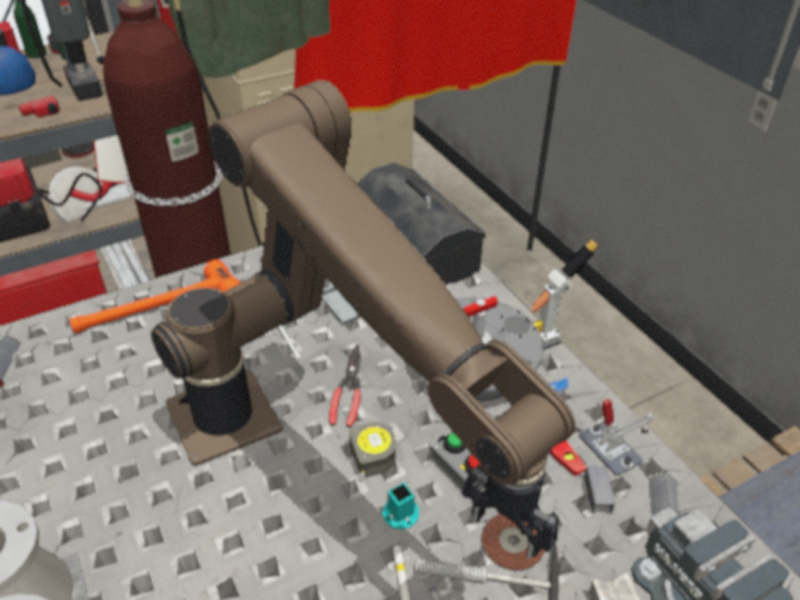

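Top view: torch at (457,165), empty station (452,206) near the torch, raw dark post (410,275), welded post (495,272), tray (320,308) with old post at its far end (320,286), buttons green (540,331) / red (567,326). The scene view is mostly blocked by the arm. Next, enlarged crops for measuring.

```bash
cat > h.py <<'E'
import numpy as np, cv2
from plant import readout,cams,ctrl
from scipy.spatial.transform import Rotation as R
def pose(name):
    c=cams.get_calibration(name)
    if name!="wrist": return c,np.array(c["eye"]),R.from_quat(c["rotation"]).as_matrix()
    s=readout.get_state(); T=np.eye(4); T[:3,:3]=R.from_quat(s["tcp_rot"]).as_matrix(); T[:3,3]=s["eef_pos"]
    T=T@c["T_tool_cam"]; return c,T[:3,3],T[:3,:3]
def px2w(P,u,v,z):
    c,e,M=P; d=M@np.array([(u-c["cx"])/c["fx"],-(v-c["cy"])/c["fy"],-1]); return e+d*(z-e[2])/d[2]
def w2px(P,p):
    c,e,M=P; q=M.T@(np.array(p)-e); return np.array([c["cx"]-c["fx"]*q[0]/q[2],c["cy"]+c["fy"]*q[1]/q[2]])
E
python3 - <<'E'
import cv2
im=cv2.imread("pics/top0.png")
def crop(x0,y0,w,h,f,n):
    o=cv2.resize(im[y0:y0+h,x0:x0+w],None,fx=f,fy=f,interpolation=cv2.INTER_CUBIC)
    for k in range(0,w,10): cv2.putText(o,str(x0+k),(k*f,8),0,.3,(0,0,255)); cv2.line(o,(k*f,10),(k*f,16),(0,0,255))
    for k in range(0,h,10): cv2.putText(o,str(y0+k),(0,k*f+4),0,.3,(0,0,255)); cv2.line(o,(20,k*f),(26,k*f),(0,0,255))
    cv2.imwrite(n,o)
crop(240,100,100,110,5,"pics/c1.png"); crop(180,160,200,75,4,"pics/c2.png")
E
```

```text
(no output)
```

View pics/c1.png

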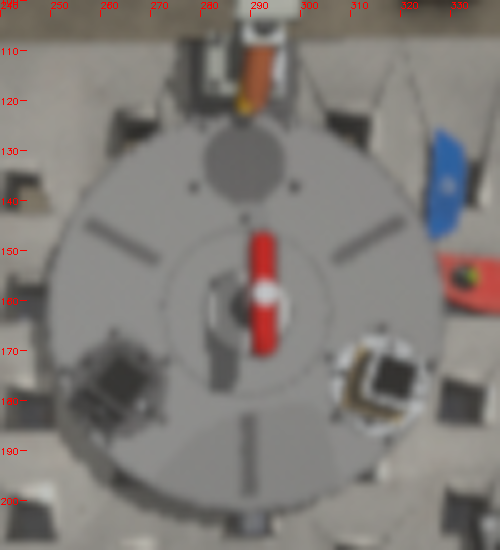

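View pics/c2.png

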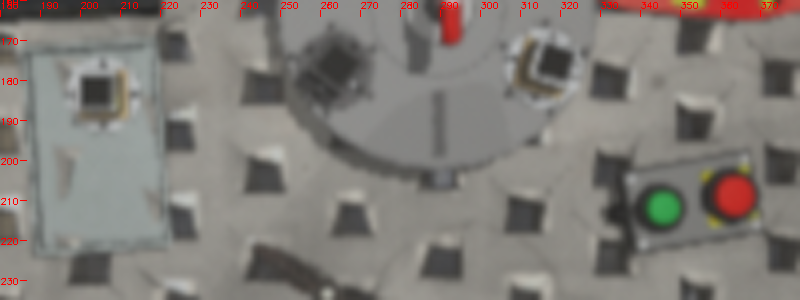

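Crops show: handle from (292,147) to (292.5,170.5), plate centre near (288.5,162), empty station (289,132.5), raw tube top (264,175.5), welded tube top (318.5,175.5), tray rim corners (187,174), (219.5,170.5), (222,220), (190,224), old post top (202,183), green (345.5,212), red (363.5,209).

```bash
python3 - <<'E'
from h import *
P=pose("top")
f=lambda n,u,v,z:print(n,(1000*px2w(P,u,v,z)).round(1))
f("platec",288.5,162,.067); f("h1",292.3,147,.18);f("h2",292.5,170.5,.18);f("cap",293,158.5,.18);f("empty",289,132.5,.067)
f("pin",294-5.5,143.5,.076)
f("platebottom",290,202,.067);f("plateL",249,162,.067);f("plateR",328.5,162,.067)
f("raw",264,175.5,.133);f("weld",318.5,175.5,.133);f("weldfl",316,177,.073)
f("idx",288.5,121,.08)
for c in((187,174),(219.5,170.5),(222,220),(190,224)):f("tray",*c,.02)
f("old",202,183,.07);f("oldfl",203,184,.01)
f("green",345.5,212,.055);f("red",363.5,209,.055)
for c in((337,204),(366,199),(370,216),(339,222)):f("box",*c,.04)
f("spray",222/800*512,305/600*384,.1)
E
```

```text
platec [ 547.  -118.9   67. ]
h1 [ 584.1 -120.3  180. ]
h2 [ 506.1 -119.4  180. ]
cap [ 545.9 -121.8  180. ]
empty [ 653.6 -122.9   67. ]
pin [ 612.4 -119.3   76. ]
platebottom [ 403.1 -121.3   67. ]
plateL [549.1  23.1  67. ]
plateR [ 544.7 -263.3   67. ]
raw [494.7 -26.9 133. ]
weld [ 491.7 -213.9  133. ]
weldfl [ 490.9 -215.8   73. ]
idx [ 692.5 -120.5   80. ]
tray [513.5 252.4  20. ]
tray [524.5 132.5  20. ]
tray [341.5 126.   20. ]
tray [329.  243.7  20. ]
old [476.3 192.   70. ]
oldfl [476.1 195.1  10. ]
green [ 363.5 -323.3   55. ]
red [ 373.2 -389.2   55. ]
box [ 393.  -296.6   40. ]
box [ 409.4 -403.9   40. ]
box [ 346.9 -417.    40. ]
box [ 327.1 -302.3   40. ]
spray [435.5 396.7 100. ]
```

step_arm:
  increments:
    - [[18, 33, 6], [0, 0, 0]]
    - [[18, 33, 6], [0, 0, 0]]
    - [[18, 33, 6], [0, 0, 0]]
    - [[18, 33, 6], [0, 0, 0]]
    - [[18, 33, 6], [0, 0, 0]]
    - [[18, 33, 6], [0, 0, 0]]
    - [[18, 33, 6], [0, 0, 0]]

```text
time: 0.68
eef_pos: [0.3754, -0.3944, 0.273]
tcp_rot: [0.982, 0.188, -0.0, -0.0]
contact_force: [0.7, -0.0, 0.9]
opening: 1.002
finger_force: 0.0
```

step_arm:
  increments:
    - [[18, 33, 6], [0, 0, 0]]
    - [[18, 33, 6], [0, 0, 0]]
    - [[18, 33, 6], [0, 0, 0]]
    - [[18, 33, 6], [0, 0, 0]]
    - [[18, 33, 6], [0, 0, 0]]
    - [[18, 33, 6], [0, 0, 0]]
    - [[18, 33, 6], [0, 0, 0]]
    - [[0, 0, 0], [0, 0, 0]]

```text
time: 1.35
eef_pos: [0.5032, -0.1603, 0.3165]
tcp_rot: [0.982, 0.191, 0.002, -0.001]
contact_force: [-1.2, 0.3, 0.2]
opening: 1.004
finger_force: 0.0
```

```bash
cat > look.py <<'E'
import sys,pickle
from h import *
n=sys.argv[1]; cam=sys.argv[2]
P=pose(cam); im=cams.read_camera(cam)[:,:,::-1]; cv2.imwrite(f"pics/{n}.png",im); pickle.dump(P,open(f"{n}.pkl","wb"))
s=readout.get_state(); print(s["time"],s["eef_pos"].round(4),s["tcp_rot"].round(4),s["qpos"].round(3))
f=1.5625;o=cv2.resize(im,(800,600),interpolation=cv2.INTER_CUBIC)
for k in range(0,512,20): cv2.putText(o,str(k),(int(k*f),8),0,.28,(0,0,255)); cv2.line(o,(int(k*f),10),(int(k*f),14),(0,0,255))
for k in range(0,384,20): cv2.putText(o,str(k),(0,int(k*f)+4),0,.28,(0,0,255)); cv2.line(o,(20,int(k*f)),(24,int(k*f)),(0,0,255))
cv2.imwrite(f"pics/{n}b.png",o)
E
python3 look.py w1 wrist
```

```text
1.4 [ 0.5021 -0.1627  0.3158] [9.817e-01 1.905e-01 4.000e-04 2.000e-04] [-0.506 -0.098  1.836  0.     1.402  0.682]
```

View pics/w1b.png

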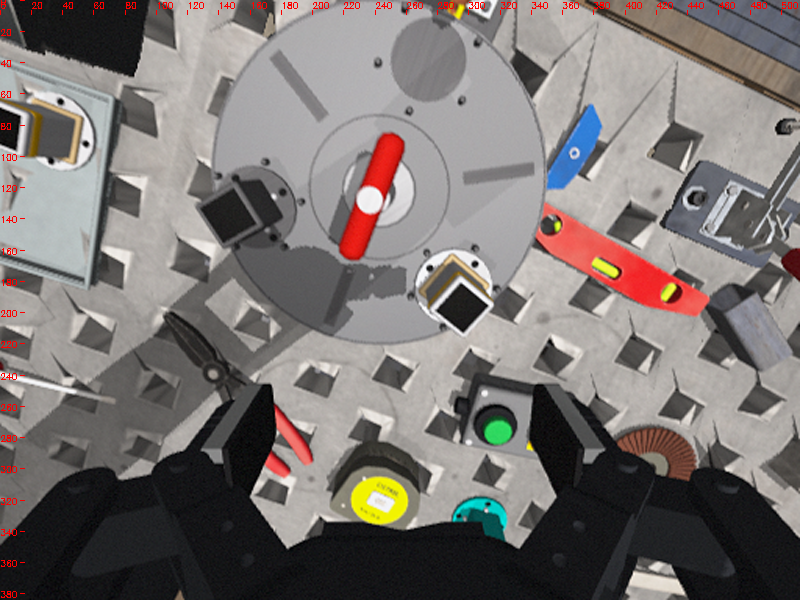

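Wrist view (800-px scale): plate with handle (400,140)–(350,252), raw post top (230,217), welded top (460,300), index block yellow at (458,12), green (497,430), tray edge left. I'll build one montage for closer reading.

```bash
cat > mont.py <<'E'
import cv2,sys,numpy as np
# args: img out  x0,y0 ... (66x48 crops... 4 tiles of w x h at factor f)
im=cv2.imread(sys.argv[1]); T=[]
for a in sys.argv[3:7]:
    x0,y0,w=map(int,a.split(","));h=w*3//4;f=400/w
    o=cv2.resize(im[y0:y0+h,x0:x0+w],(400,300),interpolation=cv2.INTER_CUBIC)
    for k in range(0,w,10): cv2.putText(o,str(x0+k),(int(k*f),8),0,.3,(0,0,255)); cv2.line(o,(int(k*f),10),(int(k*f),14),(0,0,255))
    for k in range(0,h,10): cv2.putText(o,str(y0+k),(0,int(k*f)+4),0,.3,(0,0,255)); cv2.line(o,(20,int(k*f)),(24,int(k*f)),(0,0,255))
    T.append(o)
cv2.imwrite(sys.argv[2],np.vstack([np.hstack(T[:2]),np.hstack(T[2:])]))
E
python3 mont.py pics/w1.png pics/m1.png 255,155,80 110,95,100 240,0,80 200,75,100
```

```text
(no output)
```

View pics/m1.png

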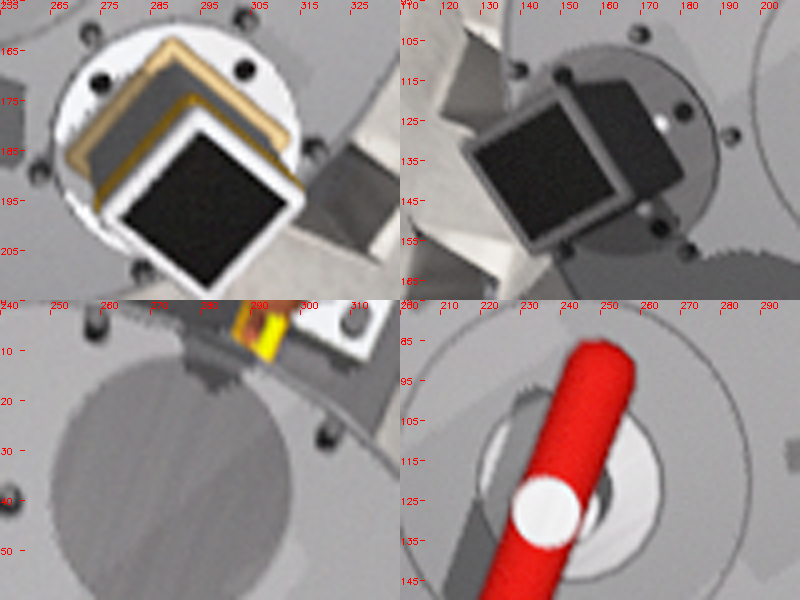

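```bash
python3 - <<'E'
from h import *
import pickle
P=pickle.load(open("w1.pkl","rb"))
g=lambda u,v,z:1000*px2w(P,u,v,z)
def sq(n,C,z):
    c=np.array([g(u,v,z) for u,v in C]); m=c.mean(0); e=[c[(i+1)%4]-c[i] for i in range(4)]
    print(n,m.round(1),[round(float(np.hypot(*x[:2])),1) for x in e],[round(float(np.degrees(np.arctan2(x[1],x[0])))%90,1) for x in e])
sq("weld",[(294.4,176),(315.6,195),(296.4,213.6),(275.5,198)],.133)
sq("raw",[(126.2,131.7),(152.5,116.2),(168,143.2),(144.2,158)],.133)
print("empty",g(274.4,38,.067),"cap",g(236.8,128,.18),"hend",g(249.5,90,.18),g(226,159,.18))
print("green",g(497*.64,430*.64,.055))
print("weldflange",g(255+177/5,155+140/5,.073))
E
```

```text
weld [ 494.4 -213.   133. ] [35.6, 32.8, 33.2, 35.1] [70.4, 69.3, 74.3, 73.5]
raw [494.8 -28.2 133. ] [35.9, 33.2, 34.0, 34.4] [50.2, 47.9, 52.3, 51.3]
empty [ 655.98515065 -120.44007344   67.        ] cap [ 547.29179918 -120.45295404  180.        ] hend [ 583.96331059 -119.1603113   180.        ] [ 515.00949275 -121.17862952  180.        ]
green [ 364.26614485 -323.43881179   55.        ]
weldflange [ 494.4730179  -213.40779233   73.        ]
```

step_arm:
  increments:
    - [[-1, -7, -5], [0, 0, 0.109]]
    - [[-1, -7, -5], [0, 0, 0.109]]
    - [[-1, -7, -10], [0, 0, 0.109]]
    - [[-1, -6, -10], [0, 0, 0.109]]
    - [[-1, -6, -20], [0, 0, 0.109]]
    - [[-1, -6, -20], [0, 0, 0.109]]
    - [[-1, -6, -20], [0, 0, 0.109]]
    - [[-1, -6, -20], [0, 0, 0.109]]

```text
time: 2.07
eef_pos: [0.4918, -0.2177, 0.2037]
tcp_rot: [0.81, 0.587, -0.0, -0.0]
contact_force: [-0.1, -0.6, -0.1]
opening: 1.0
finger_force: 0.0
```

step_arm:
  increments:
    - [[0, 0, 0], [0, 0, 0]]
    - [[0, 0, 0], [0, 0, 0]]

```text
time: 2.23
eef_pos: [0.4915, -0.2169, 0.2037]
tcp_rot: [0.812, 0.583, -0.001, -0.002]
contact_force: [0.4, 0.0, 0.7]
opening: 0.995
finger_force: 0.0
```

```bash
cat > st.py <<'E'
from h import *
s=readout.get_state(); M=R.from_quat(s["tcp_rot"]).as_matrix()
print(round(s["time"],2),(1000*s["eef_pos"]).round(1),"yaw",np.degrees(np.arctan2(M[1,0],M[0,0])).round(2),"z",M[:,2].round(4),s["qpos"].round(3),"F",s["contact_force"].round(1))
E
python3 st.py
```

```text
2.23 [ 491.5 -216.9  203.7] yaw 71.33 z [-0.0035  0.0022 -1.    ] [-0.604  0.009  1.939 -0.     1.197 -0.278] F [0.4 0.  0.7]
```

step_arm:
  increments:
    - [[3, 3.5, -30], [0, 0, 0]]
    - [[0, 0, -30], [0, 0, 0]]
    - [[0, 0, -25], [0, 0, 0]]
    - [[0, 0, -22], [0, 0, 0]]
    - [[0, 0, 0], [0, 0, 0]]
    - [[0, 0, 0], [0, 0, 0]]

```text
time: 2.73
eef_pos: [0.496, -0.213, 0.0988]
tcp_rot: [0.812, 0.584, -0.0, -0.0]
contact_force: [-0.0, -0.6, 0.4]
opening: 1.001
finger_force: 0.0
```

step_arm:
  increments:
    - [[0, 0, 0], [0, 0, 0]]
    - [[0, 0, 0], [0, 0, 0]]
    - [[0, 0, 0], [0, 0, 0]]
    - [[0, 0, 0], [0, 0, 0]]
    - [[0, 0, 0], [0, 0, 0]]
    - [[0, 0, 0], [0, 0, 0]]
    - [[0, 0, 0], [0, 0, 0]]
    - [[0, 0, 0], [0, 0, 0]]
  fingers: -1
  grip_force: 50

```text
time: 3.4
eef_pos: [0.4967, -0.2134, 0.1001]
tcp_rot: [0.811, 0.585, 0.0, 0.001]
contact_force: [-1.6, -0.4, 6.5]
opening: 0.434
finger_force: 52.7
```

```bash
python3 st.py
```

```text
3.4 [ 496.7 -213.4  100.1] yaw 71.61 z [ 0.0013 -0.0012 -1.    ] [-0.593  0.141  2.007 -0.     0.992 -0.272] F [-1.6 -0.4  6.5]
```

step_arm:
  increments:
    - [[0, 0, 20], [0, 0, 0]]
    - [[0, 0, 35], [0, 0, 0]]
    - [[0, 0, 35], [0, 0, 0]]
    - [[0, 0, 35], [0, 0, 0]]
    - [[0, 0, 25], [0, 0, 0]]
    - [[0, 20, 0], [0, 0, 0]]
    - [[0, 32, 0], [0, 0, 0]]
    - [[0, 32, 0], [0, 0, 0]]

```text
time: 4.07
eef_pos: [0.4957, -0.1284, 0.2482]
tcp_rot: [0.812, 0.584, 0.0, -0.0]
contact_force: [0.4, 0.6, -3.2]
opening: 0.442
finger_force: 51.9
```

step_arm:
  increments:
    - [[0, 32, 0], [0, 0, 0]]
    - [[0, 32, 0], [0, 0, 0]]
    - [[0, 32, 0], [0, 0, 0]]
    - [[-6, 32, 0], [0, 0, 0]]
    - [[-10, 32, 0], [0, 0, 0]]
    - [[-10, 32, 0], [0, 0, 0]]
    - [[-15, 32, 0], [0, 0, 0]]
    - [[-15, 32, 0], [0, 0, 0]]

```text
time: 4.73
eef_pos: [0.4387, 0.1285, 0.2473]
tcp_rot: [0.811, 0.585, -0.0, -0.0]
contact_force: [0.8, 0.6, -3.1]
opening: 0.437
finger_force: 51.9
```

step_arm:
  increments:
    - [[-15, 30, 0], [0, 0, 0]]
    - [[-15, 30, 0], [0, 0, 0]]
    - [[-15, 0, 0], [0, 0, 0]]
    - [[0, 0, 0], [0, 0, 0]]
    - [[0, 0, 0], [0, 0, 0]]

```text
time: 5.15
eef_pos: [0.3943, 0.1874, 0.2476]
tcp_rot: [0.811, 0.586, -0.0, 0.0]
contact_force: [-0.0, 0.2, -2.1]
opening: 0.436
finger_force: 51.8
```

```bash
python3 st.py; python3 look.py w2 wrist; python3 look.py t2 top; python3 - <<'E'
import cv2,numpy as np
a=cv2.resize(cv2.imread("pics/w2.png"),None,fx=1.5,fy=1.5)[:300*1,:]
t=cv2.imread("pics/t2.png")[150:240,160:260]; t=cv2.resize(t,(333,300),interpolation=cv2.INTER_CUBIC)
o=np.zeros((600,800,3),np.uint8); o[:300,:768]=a; o[300:,:333]=t
w=cv2.imread("pics/w2.png"); o[300:,340:740]=cv2.resize(w,(400,300)); cv2.imwrite("pics/v6.png",o)
E
```

```text
5.15 [394.3 187.4 247.6] yaw 71.68 z [-3.e-04 -4.e-04 -1.e+00] [ 0.211 -0.28   2.115 -0.     1.307  0.53 ] F [-0.   0.2 -2.1]
5.2 [0.395  0.1869 0.2478] [ 8.11e-01  5.85e-01 -0.00e+00  1.00e-04] [ 0.209 -0.279  2.114 -0.     1.307  0.53 ]
5.25 [0.3954 0.1867 0.248 ] [8.113e-01 5.847e-01 0.000e+00 1.000e-04] [ 0.208 -0.279  2.113 -0.     1.307  0.53 ]
```

View pics/v6.png

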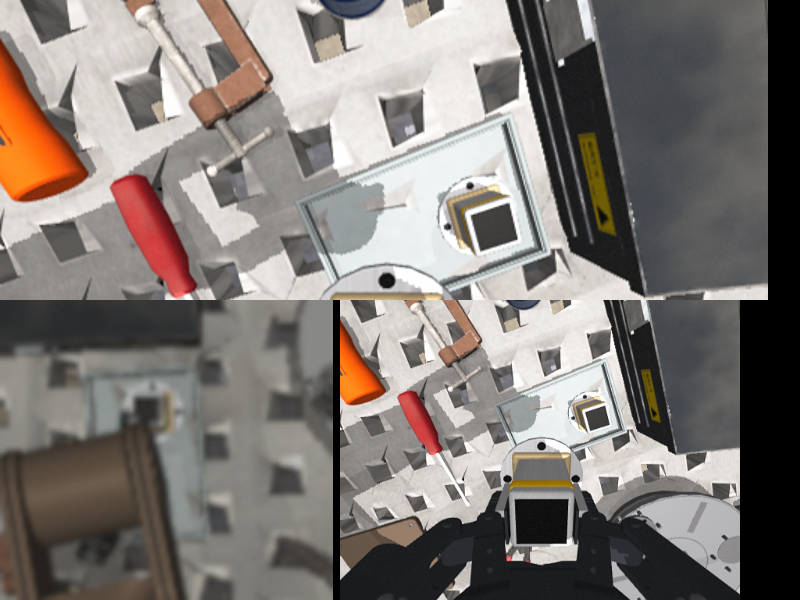

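```bash
python3 - <<'E'
from h import *
import pickle
P=pickle.load(open("w2.pkl","rb"))
g=lambda u,v,z:(1000*px2w(P,u/1.5,v/1.5,z)).round(1)
a,b,c=g(298,203,.02),g(512,115,.02),g(552,250,.02)
print(a,b,c,np.linalg.norm(b-a),np.linalg.norm(c-b)); 
u=(a-b)/np.linalg.norm(a-b); ctr=(a+c)/2; print("ctr",ctr,u,"tgt",ctr+43*u)
print("old",g(493,226,.07),g(482,216,.01))
E
```

```text
[334.1 248.9  20. ] [524.8 259.7  20. ] [533.  139.8  20. ] 191.00557583484303 120.18007322347576
ctr [433.55 194.35  20.  ] [-0.99840017 -0.05654285  0.        ] tgt [390.61879255 191.91865737  20.        ]
old [479.  188.3  70. ] [483.2 186.5  10. ]
```

step_arm:
  increments:
    - [[-7, 3, -20], [0, 0, 0]]
    - [[0, 0, -40], [0, 0, 0]]
    - [[0, 0, -40], [0, 0, 0]]
    - [[0, 0, -40], [0, 0, 0]]
    - [[0, 0, -35], [0, 0, 0]]
    - [[0, 0, -20], [0, 0, 0]]
    - [[0, 0, 0], [0, 0, 0]]
    - [[0, 0, 0], [0, 0, 0]]

```text
time: 5.92
eef_pos: [0.388, 0.1893, 0.0525]
tcp_rot: [0.812, 0.584, -0.001, -0.001]
contact_force: [1.0, -0.1, -2.2]
opening: 0.439
finger_force: 51.5
```

```bash
python3 st.py
```

```text
5.92 [388.  189.3  52.5] yaw 71.5 z [-2.8e-03 -6.0e-04 -1.0e+00] [ 0.218 -0.016  2.279 -0.     0.881  0.541] F [ 1.  -0.1 -2.2]
```

step_arm:
  increments:
    - [[0, 0, -8], [0, 0, 0]]
    - [[0, 0, -4], [0, 0, 0]]
    - [[0, 0, -2], [0, 0, 0]]
    - [[0, 0, 0], [0, 0, 0]]

```text
time: 6.25
eef_pos: [0.3885, 0.1902, 0.0399]
tcp_rot: [0.811, 0.585, 0.001, 0.0]
contact_force: [-0.6, -0.3, -3.8]
opening: 0.437
finger_force: 51.7
```

step_arm:
  increments:
    - [[0, 0, -1.5], [0, 0, 0]]
    - [[0, 0, 0], [0, 0, 0]]

```text
time: 6.42
eef_pos: [0.3883, 0.1902, 0.0382]
tcp_rot: [0.811, 0.585, 0.0, 0.0]
contact_force: [0.0, 0.1, -2.3]
opening: 0.438
finger_force: 51.7
```

step_arm:
  increments:
    - [[0, 0, -1], [0, 0, 0]]
    - [[0, 0, 0], [0, 0, 0]]

```text
time: 6.58
eef_pos: [0.3884, 0.1903, 0.0371]
tcp_rot: [0.811, 0.585, 0.0, 0.0]
contact_force: [0.6, 0.1, -2.1]
opening: 0.442
finger_force: 51.9
```

step_arm:
  increments:
    - [[0, 0, -1], [0, 0, 0]]
    - [[0, 0, 0], [0, 0, 0]]

```text
time: 6.75
eef_pos: [0.3884, 0.1903, 0.0371]
tcp_rot: [0.811, 0.585, -0.0, -0.0]
contact_force: [-3.1, 0.2, 6.3]
opening: 0.432
finger_force: 52.8
```

step_arm:
  increments:
    - [[0, 0, 0], [0, 0, 0]]
    - [[0, 0, 0], [0, 0, 0]]
    - [[0, 0, 0], [0, 0, 0]]
    - [[0, 0, 0], [0, 0, 0]]
    - [[0, 0, 0], [0, 0, 0]]
  fingers: 0.4

```text
time: 7.17
eef_pos: [0.3881, 0.1901, 0.0358]
tcp_rot: [0.811, 0.585, 0.0, 0.0]
contact_force: [0.7, 0.4, 0.6]
opening: 0.699
finger_force: 0.0
```

step_arm:
  increments:
    - [[0, 0, 15], [0, 0, 0]]
    - [[0, 0, 35], [0, 0, 0]]
    - [[0, 0, 40], [0, 0, 0]]
    - [[0, 0, 40], [0, 0, 0]]
    - [[0, 0, 40], [0, 0, 0]]
    - [[0, 0, 40], [0, 0, 0]]
    - [[0, 0, 40], [0, 0, 0]]
    - [[10, -20, 30], [0, 0, 0]]

```text
time: 7.83
eef_pos: [0.3976, 0.1718, 0.3199]
tcp_rot: [0.81, 0.587, 0.002, 0.0]
contact_force: [1.6, -0.3, 0.3]
opening: 0.703
finger_force: 0.0
```

```bash
python3 st.py
```

```text
7.83 [397.6 171.8 319.9] yaw 71.82 z [ 0.0041  0.0023 -1.    ] [ 1.720e-01 -3.360e-01  2.027e+00  2.000e-03  1.446e+00  4.890e-01] F [ 1.6 -0.3  0.3]
```

step_arm:
  increments:
    - [[20, -31, 1], [0, 0, 0]]
    - [[20, -31, 1], [0, 0, 0]]
    - [[20, -31, 1], [0, 0, 0]]
    - [[20, -31, 1], [0, 0, 0]]
    - [[20, -31, 1], [0, 0, 0]]
    - [[20, -31, 1], [0, 0, 0]]
    - [[20, -31, 1], [0, 0, 0]]
    - [[20, -31, 1], [0, 0, 0]]

```text
time: 8.5
eef_pos: [0.5586, -0.0797, 0.3235]
tcp_rot: [0.811, 0.585, -0.0, -0.0]
contact_force: [0.7, 0.2, -0.0]
opening: 0.698
finger_force: 0.0
```

step_arm:
  increments:
    - [[20, -31, 1], [0, 0, 0.1]]
    - [[20, -31, 1], [0, 0, 0.1]]
    - [[0, 0, 0], [0, 0, 0.1]]
    - [[0, 0, 0], [0, 0, 0]]
    - [[0, 0, 0], [0, 0, 0]]

```text
time: 8.92
eef_pos: [0.5978, -0.14, 0.3251]
tcp_rot: [0.716, 0.699, -0.0, -0.001]
contact_force: [-0.1, 0.9, -0.3]
opening: 0.701
finger_force: 0.0
```

```bash
python3 look.py w3 wrist; python3 look.py t3 top;python3 - <<'E'
import cv2
a=cv2.imread("pics/w3b.png"); t=cv2.imread("pics/t3.png")[160:230,175:275]
a[360:600,0:340]=cv2.resize(t,(340,240),interpolation=cv2.INTER_CUBIC); cv2.imwrite("pics/v7.png",a)
E
```

```text
8.9667 [ 0.5977 -0.1394  0.3255] [ 7.152e-01  6.989e-01 -1.000e-04 -4.000e-04] [-0.394  0.097  1.625  0.     1.421 -0.371]
9.0167 [ 0.5977 -0.139   0.3258] [ 7.149e-01  6.993e-01  0.000e+00 -1.000e-04] [-0.394  0.096  1.625  0.     1.421 -0.372]
```

View pics/v7.png

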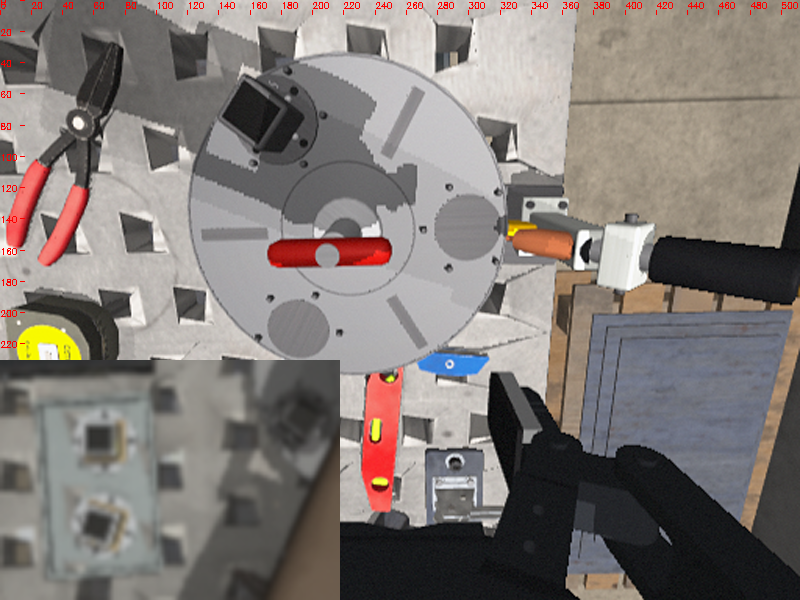

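```bash
python3 - <<'E'
from h import *
import pickle
P=pickle.load(open("w3.pkl","rb"))
k=.64
g=lambda u,v,z:(1000*px2w(P,u*k,v*k,z))
for n,u,v,z in(("platec",348,213,.067),("pl",190,213,.067),("pr",507,213,.067),("pt",345,54,.067),("pb",348,373,.067),("hub1",345,228,.07),("h1",268,254,.17),("h2",391,251,.17),("cap",327,256,.182),("empty",467,227,.067),("stb",299,328,.067),("staR",278,125,.073),("idx",520,229,.08),("tip",508,235,.101)):print(n,g(u,v,z).round(1))
from scipy.optimize import least_squares
A=np.array([.547,-.1205])
def prj(d,th): return w2px(P,[A[0]+d*np.cos(th),A[1]+d*np.sin(th),d-.044])/k
for th in(-.1,-.05,0,.05): print(th,[prj(d,th).round(0).tolist() for d in(.145,.19,.24,.29)], (w2px(P,[A[0]+.145*np.cos(th),A[1]+.145*np.sin(th),.08])/k).round())
E
```

```text
platec [ 549.2 -103.2   67. ]
pl [407.8 -99.9  67. ]
pr [ 691.3 -106.6   67. ]
pt [554.5  23.3  67. ]
pb [ 539.6 -260.9   67. ]
hub1 [ 546.1 -116.1   70. ]
h1 [ 505.8 -119.2  170. ]
h2 [ 589.9 -119.1  170. ]
cap [ 548.2 -119.2  182. ]
empty [ 655.9 -118.2   67. ]
stb [ 495.1 -211.7   67. ]
staR [496.1 -29.2  73. ]
idx [ 700.4 -119.3   80. ]
tip [ 685.2 -120.9  101. ]
-0.1 [[514.0, 252.0], [589.0, 267.0], [698.0, 291.0], [849.0, 323.0]] [509. 247.]
-0.05 [[516.0, 243.0], [591.0, 255.0], [702.0, 272.0], [859.0, 297.0]] [510. 239.]
0 [[516.0, 234.0], [593.0, 242.0], [706.0, 254.0], [868.0, 270.0]] [510. 231.]
0.05 [[516.0, 225.0], [594.0, 229.0], [709.0, 234.0], [876.0, 242.0]] [511. 222.]
```

The tray inset shows the welded post standing upright in the free end beside the old post. In the wrist view the handle runs (268,254)–(391,251) and the torch axis (508,235)→(800,276). Next: the torch angle by segmentation.

```bash
python3 - <<'E'
from h import *
import pickle
def dist_fit(P,pts,A):
    from scipy.optimize import minimize_scalar
    def cost(th):
        q=[w2px(P,[A[0]+d*np.cos(th),A[1]+d*np.sin(th),d-.044]) for d in(.145,.29)]
        t=(q[1]-q[0])/np.linalg.norm(q[1]-q[0]); r=(pts-q[0]); return np.mean(t[0]*r[:,1]-t[1]*r[:,0])**2
    return minimize_scalar(cost,bounds=(-.4,.4),method="bounded").x
for n,cam,box,pk in(("w3","w3",(425,140,500,205),"w3.pkl"),("top0","top0",(280,68,305,95),None)):
    P=pickle.load(open(pk,"rb")) if pk else pose("top")
    im=cv2.imread(f"pics/{n}.png"); x0,y0,x1,y1=box; c=im[y0:y1,x0:x1].astype(int)
    for nm,m,o in(("black",c.max(2)<50,(x0,y0)),):
        yy,xx=np.nonzero(m); pts=np.c_[xx+o[0],yy+o[1]].astype(float)
        print(n,len(pts),pts.mean(0).round(1),[round(dist_fit(P,pts,A),4) for A in((.5475,-.1198),(.5475,-.1218))])
    h=cv2.cvtColor(im,cv2.COLOR_BGR2HSV); 
    B=(325,140,370,170) if n=="w3" else (280,105,300,123)
    s=h[B[1]:B[3],B[0]:B[2]]; m=(s[...,0]>4)&(s[...,0]<16)&(s[...,1]>90)
    yy,xx=np.nonzero(m); pts=np.c_[xx+B[0],yy+B[1]].astype(float)
    print(" copper",len(pts),pts.mean(0).round(1),round(dist_fit(P,pts,(.5475,-.1198)),4))
    m=(s[...,0]>=20)&(s[...,0]<35)&(s[...,1]>120); yy,xx=np.nonzero(m); print(" yellow",len(xx),xx.mean()+B[0],yy.mean()+B[1],px2w(P,xx.mean()+B[0],yy.mean()+B[1],.08))
E
```

```text
w3 2492 [462.9 171.2] [np.float64(-0.033), np.float64(-0.0249)]
 copper 620 [348.  155.1] -0.03
 yellow 109 331.60550458715596 144.60550458715596 [ 0.69860005 -0.11655573  0.08      ]
top0 153 [294.6  83.4] [np.float64(-0.0416), np.float64(-0.0334)]
 copper 64 [290.9 114.6] -0.0357
 yellow 4 287.5 121.0 [ 0.69255449 -0.11689279  0.08      ]
```

step_arm:
  increments:
    - [[-7, 3, -10], [0, 0, 0.1225]]
    - [[-7, 3, -10], [0, 0, 0.1225]]
    - [[-7, 3, -10], [0, 0, 0.1225]]
    - [[-7, 3, -10], [0, 0, 0.1225]]
    - [[-7, 3, -15], [0, 0, 0.1225]]
    - [[-7, 2, -15], [0, 0, 0.1225]]
    - [[-8, 2, -15], [0, 0, 0.1225]]
    - [[0, 0, -15], [0, 0, 0.1225]]

```text
time: 9.68
eef_pos: [0.5467, -0.1192, 0.2258]
tcp_rot: [0.298, 0.955, -0.0, 0.0]
contact_force: [0.7, -0.5, -0.6]
opening: 0.701
finger_force: 0.0
```

step_arm:
  increments:
    - [[0, 0, 0], [0, 0, 0.1225]]
    - [[0, 0, 0], [0, 0, 0.1225]]
    - [[0, 0, 0], [0, 0, 0.1225]]
    - [[0, 0, 0], [0, 0, 0.1225]]
    - [[0, 0, 0], [0, 0, 0.1225]]
    - [[0, 0, 0], [0, 0, 0]]
    - [[0, 0, 0], [0, 0, 0]]

```text
time: 10.27
eef_pos: [0.5478, -0.12, 0.2263]
tcp_rot: [0.001, 1.0, -0.0, 0.0]
contact_force: [0.0, -0.8, -0.0]
opening: 0.702
finger_force: 0.0
```

```bash
python3 st.py
```

```text
10.27 [ 547.8 -120.   226.3] yaw 179.88 z [ 8.e-04 -3.e-04 -1.e+00] [-0.397  0.039  1.866  0.     1.236 -1.965] F [ 0.  -0.8 -0. ]
```

step_arm:
  increments:
    - [[0, 0, -20], [0, 0, 0]]
    - [[0, 0, -25], [0, 0, 0]]
    - [[0, 0, -15], [0, 0, 0]]
    - [[0, 0, -8], [0, 0, 0]]
    - [[0, 0, 0], [0, 0, 0]]

```text
time: 10.68
eef_pos: [0.5466, -0.12, 0.1556]
tcp_rot: [0.001, 1.0, 0.001, -0.002]
contact_force: [1.0, 0.8, 0.3]
opening: 0.703
finger_force: 0.0
```

step_arm:
  increments:
    - [[0, 0, 0], [0, 0, 0]]
    - [[0, 0, 0], [0, 0, 0]]
    - [[0, 0, 0], [0, 0, 0]]
    - [[0, 0, 0], [0, 0, 0]]
    - [[0, 0, 0], [0, 0, 0]]
    - [[0, 0, 0], [0, 0, 0]]
    - [[0, 0, 0], [0, 0, 0]]
    - [[0, 0, 0], [0, 0, 0]]
  fingers: -1
  grip_force: 80

```text
time: 11.35
eef_pos: [0.5489, -0.1193, 0.1599]
tcp_rot: [-0.0, 1.0, 0.002, 0.001]
contact_force: [-0.6, 6.2, 4.6]
opening: 0.188
finger_force: 82.0
```

```bash
python3 st.py
```

```text
11.35 [ 548.9 -119.3  159.9] yaw -180.0 z [ 0.0024  0.0032 -1.    ] [-0.396  0.108  1.921  0.004  1.112 -1.969] F [-0.6  6.2  4.6]
```

step_arm:
  increments:
    - [[0, 0.5, 0], [0, 0, -0.05]]
    - [[0, 0, 0], [0, 0, -0.1]]
    - [[0, 0, 0], [0, 0, -0.1]]
    - [[0, 0, 0], [0, 0, -0.1]]
    - [[0, 0, 0], [0, 0, -0.1]]
    - [[0, 0, 0], [0, 0, -0.1]]
    - [[0, 0, 0], [0, 0, -0.1]]
    - [[0, 0, 0], [0, 0, -0.05]]

```text
time: 12.02
eef_pos: [0.5488, -0.1197, 0.1599]
tcp_rot: [0.345, 0.939, 0.001, 0.001]
contact_force: [-1.2, 3.8, 3.5]
opening: 0.189
finger_force: 82.2
```

```bash
python3 st.py
```

```text
12.02 [ 548.8 -119.7  159.9] yaw 139.68 z [ 0.0022  0.0011 -1.    ] [-0.396  0.108  1.921  0.002  1.111 -1.264] F [-1.2  3.8  3.5]
```

Turned 40° at low force. Remaining 1.425 rad.

step_arm:
  increments:
    - [[0, 0, 0], [0, 0, -0.1]]
    - [[0, 0, 0], [0, 0, -0.1]]
    - [[0, 0, 0], [0, 0, -0.1]]
    - [[0, 0, 0], [0, 0, -0.1]]
    - [[0, 0, 0], [0, 0, -0.1]]
    - [[0, 0, 0], [0, 0, -0.1]]
    - [[0, 0, 0], [0, 0, -0.1]]
    - [[0, 0, 0], [0, 0, -0.1]]

```text
time: 12.68
eef_pos: [0.5484, -0.1199, 0.1599]
tcp_rot: [0.683, 0.731, 0.0, 0.0]
contact_force: [-3.2, 2.8, 4.5]
opening: 0.193
finger_force: 82.1
```

step_arm:
  increments:
    - [[0, 0, 0], [0, 0, -0.1]]
    - [[0, 0, 0], [0, 0, -0.1]]
    - [[0, 0, 0], [0, 0, -0.1]]
    - [[0, 0, 0], [0, 0, -0.1]]
    - [[0, 0, 0], [0, 0, -0.1]]
    - [[0, 0, 0], [0, 0, -0.08]]
    - [[0, 0, 0], [0, 0, -0.05]]
    - [[0, 0, 0], [0, 0, 0]]

```text
time: 13.35
eef_pos: [0.548, -0.1198, 0.1599]
tcp_rot: [0.875, 0.484, 0.0, -0.0]
contact_force: [-3.9, 3.4, 4.7]
opening: 0.186
finger_force: 82.2
```

```bash
python3 st.py
```

```text
13.35 [ 548.  -119.8  159.9] yaw 57.85 z [-2.e-04  8.e-04 -1.e+00] [-3.960e-01  1.070e-01  1.921e+00  1.000e-03  1.113e+00  1.640e-01] F [-3.9  3.4  4.7]
```

step_arm:
  increments:
    - [[0, 0, 0], [0, 0, 0]]
    - [[0, 0, 0], [0, 0, 0]]
    - [[0, 0, 0], [0, 0, 0]]
    - [[0, 0, 0], [0, 0, 0]]
    - [[0, 0, 0], [0, 0, 0]]
  fingers: 0.4

```text
time: 13.77
eef_pos: [0.5481, -0.1205, 0.1579]
tcp_rot: [0.875, 0.485, 0.0, 0.0]
contact_force: [-0.1, -0.4, -0.1]
opening: 0.699
finger_force: 0.0
```

step_arm:
  increments:
    - [[0, 0, 15], [0, 0, 0]]
    - [[0, 0, 25], [0, 0, 0]]
    - [[0, 0, 30], [0, 0, 0]]
    - [[10, -4, 30], [0, 0, 0.1]]
    - [[15, -4, 30], [0, 0, 0.1]]
    - [[15, -4, 30], [0, 0, 0.12]]
    - [[10, -4, 6], [0, 0, 0.12]]
    - [[0, -4, 0], [0, 0, 0.1]]

```text
time: 14.43
eef_pos: [0.6007, -0.1413, 0.3282]
tcp_rot: [0.712, 0.703, 0.002, 0.004]
contact_force: [0.2, 0.1, -0.2]
opening: 0.7
finger_force: 0.0
```

step_arm:
  increments:
    - [[0, 0, 0], [0, 0, 0]]
    - [[0, 0, 0], [0, 0, 0]]
    - [[0, 0, 0], [0, 0, 0]]

```text
time: 14.68
eef_pos: [0.5975, -0.1401, 0.3228]
tcp_rot: [0.714, 0.7, -0.0, -0.001]
contact_force: [0.7, -0.3, -0.5]
opening: 0.704
finger_force: 0.0
```

```bash
python3 look.py w4 wrist
```

```text
14.7333 [ 0.5975 -0.1401  0.3228] [ 7.142e-01  6.999e-01 -3.000e-04 -8.000e-04] [-0.395  0.098  1.628  0.     1.417 -0.375]
```

View pics/w4b.png

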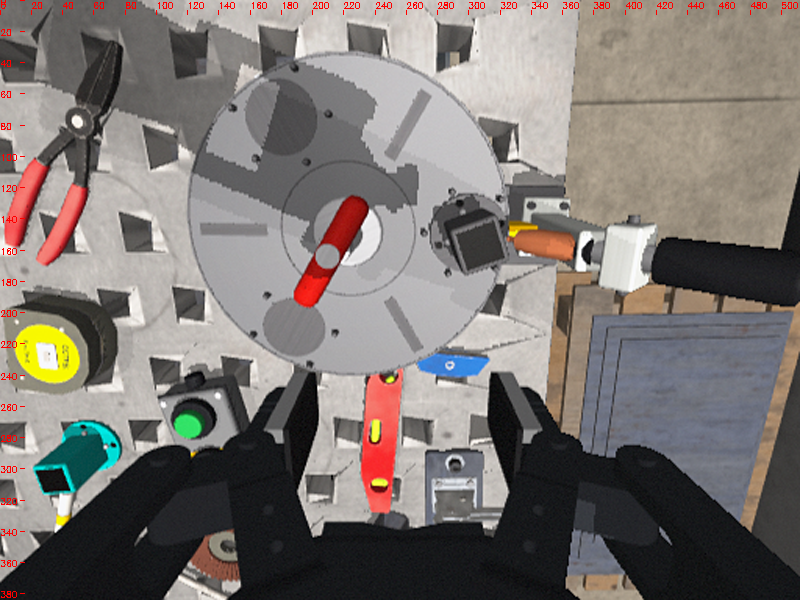

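Raw post stands at the torch ((470,240), torch tip right of it); vacated station discs at (281,116) and (294,327), green button at (187,426).

```bash
python3 - <<'E'
from h import *
import pickle
P=pickle.load(open("w4.pkl","rb"))
k=.64
g=lambda u,v,z:(1000*px2w(P,u*k,v*k,z))
a=g(281,116,.067);b=g(294,327,.067);h1=g(301,301,.17);h2=g(357,202,.17)
A=np.array([547.5,-119.8])
an=lambda p:np.degrees(np.arctan2(*(p[:2]-A)[::-1]))
print(a,b,an(a),an(b),"handle",np.degrees(np.arctan2(*(h1-h2)[:2][::-1])),(h1+h2)/2)
print("raw ang from free", (an(a)-120),(an(b)+120))
C=[(442,220),(495,218),(509,256),(460,274)]
rt=np.mean([g(u,v,.133) for u,v in((445,224),(497,213),(511,258),(460,274))],0);print("rawtop",rt,an(rt))
for z in(.05,.055,.06): print("green",g(187,426,z))
E
```

```text
[497.60670188 -22.47722317  67.        ] [ 490.76501676 -210.31009002   67.        ] 117.14230782266102 -122.08096688311866 handle -122.53966461596042 [ 546.85812718 -119.5202058   170.        ]
raw ang from free -2.8576921773389756 -2.0809668831186627
rawtop [ 654.54923048 -120.81240842  133.        ] -0.5418535028364952
green [ 359.55347517 -328.31836545   50.        ]
green [ 362.43529077 -325.12917204   55.        ]
green [ 365.31710638 -321.93997863   60.        ]
```

step_arm:
  increments:
    - [[-29, -23, 0], [0, 0, 0]]
    - [[-29, -23, 0], [0, 0, 0]]
    - [[-29, -23, 0], [0, 0, 0]]
    - [[-29, -23, 0], [0, 0, 0]]
    - [[-29, -23, 0], [0, 0, 0]]
    - [[-29, -23, 0], [0, 0, 0]]
    - [[-29, -23, 0], [0, 0, 0]]
    - [[-29, -22, 0], [0, 0, 0]]
  fingers: -1
  grip_force: 40

```text
time: 15.4
eef_pos: [0.3643, -0.3237, 0.3234]
tcp_rot: [0.714, 0.7, -0.0, -0.0]
contact_force: [-0.3, -1.2, 0.7]
opening: 0.001
finger_force: 0.0
```

step_arm:
  increments:
    - [[-1, 0, -40], [0, 0, 0]]
    - [[0, 0, -40], [0, 0, 0]]
    - [[0, 0, -40], [0, 0, 0]]
    - [[0, 0, -40], [0, 0, 0]]
    - [[0, 0, -30], [0, 0, 0]]
    - [[0, 0, -20], [0, 0, 0]]
    - [[0, 0, 0], [0, 0, 0]]
    - [[0, 0, 0], [0, 0, 0]]

```text
time: 16.07
eef_pos: [0.3644, -0.3224, 0.1128]
tcp_rot: [0.714, 0.7, 0.0, -0.002]
contact_force: [-0.0, -0.7, 0.6]
opening: 0.003
finger_force: 0.0
```

```bash
python3 st.py; python3 look.py w5 wrist
```

```text
16.07 [ 364.4 -322.4  112.8] yaw 88.9 z [-0.0019  0.0026 -1.    ] [-0.933  0.005  2.125  0.     1.015 -0.914] F [-0.  -0.7  0.6]
16.1167 [ 0.3653 -0.3236  0.1146] [ 7.138e-01  7.004e-01 -1.000e-04  4.000e-04] [-0.933  0.004  2.122 -0.     1.015 -0.914]
```

View pics/w5b.png

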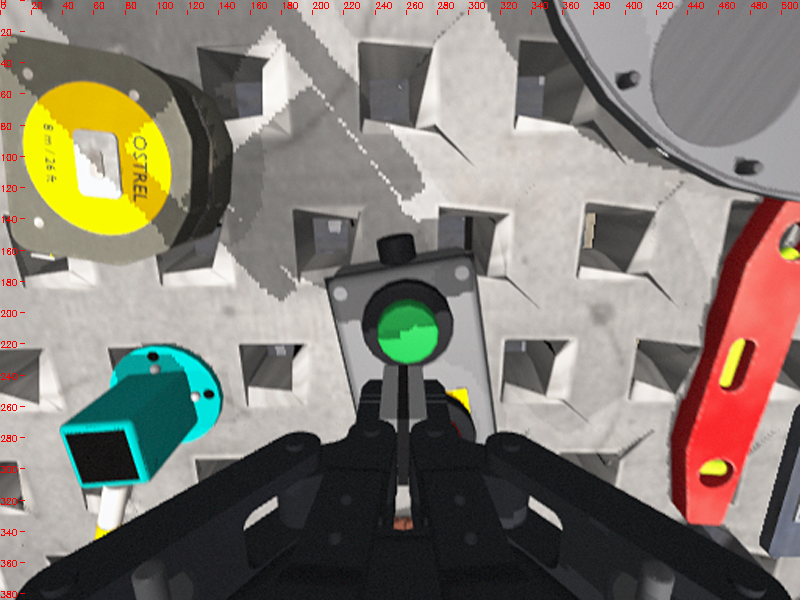

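Closed fingertips at (405,365), just before the green button at (409,331), red half hidden behind the fingers.

```bash
python3 - <<'E'
from h import *
import pickle
P=pickle.load(open("w5.pkl","rb"))
for z in(.05,.055,.06,.065): print(z,(1000*px2w(P,409*.64,331*.64,z)).round(1))
print(w2px(P,readout.get_state()["eef_pos"])/.64)
E
```

```text
0.05 [ 367.1 -324.5   50. ]
0.055 [ 367.1 -322.6   55. ]
0.06 [ 367.  -320.7   60. ]
0.065 [ 367.  -318.8   65. ]
[406.06971167 393.42933947]
```

step_arm:
  increments:
    - [[1, 0.5, -20], [0, 0, 0]]
    - [[0, 0, -18], [0, 0, 0]]
    - [[0, 0, -8], [0, 0, 0]]
    - [[0, 0, -3], [0, 0, 0]]
    - [[0, 0, -2], [0, 0, 0]]
    - [[0, 0, 0], [0, 0, 0]]

```text
time: 16.62
eef_pos: [0.3666, -0.3236, 0.0639]
tcp_rot: [0.714, 0.701, -0.0, 0.001]
contact_force: [-0.1, -0.4, -0.2]
opening: -0.003
finger_force: 0.0
```

step_arm:
  increments:
    - [[0, 0, -1.5], [0, 0, 0]]
    - [[0, 0, -1.5], [0, 0, 0]]
    - [[0, 0, 0], [0, 0, 0]]

```text
time: 16.87
eef_pos: [0.3667, -0.3238, 0.0608]
tcp_rot: [0.714, 0.7, -0.0, 0.001]
contact_force: [0.9, -0.2, 1.2]
opening: 0.001
finger_force: 1.0
```

step_arm:
  increments:
    - [[0, 0, -1.5], [0, 0, 0]]
    - [[0, 0, -1.5], [0, 0, 0]]
    - [[0, 0, 0], [0, 0, 0]]

```text
time: 17.12
eef_pos: [0.3667, -0.3237, 0.0575]
tcp_rot: [0.714, 0.701, -0.0, 0.001]
contact_force: [0.4, -1.1, 3.4]
opening: 0.003
finger_force: 2.0
```

step_arm:
  increments:
    - [[0, 0, -1.5], [0, 0, 0]]
    - [[0, 0, -1.5], [0, 0, 0]]
    - [[0, 0, 0], [0, 0, 0]]

```text
time: 17.37
eef_pos: [0.3668, -0.3238, 0.0559]
tcp_rot: [0.714, 0.701, -0.0, 0.001]
contact_force: [-1.9, 2.1, 14.3]
opening: -0.002
finger_force: 6.8
```

step_arm:
  increments:
    - [[0, 0, -1], [0, 0, 0]]
    - [[0, 0, 0], [0, 0, 0]]

```text
time: 17.53
eef_pos: [0.3668, -0.3239, 0.0558]
tcp_rot: [0.713, 0.701, -0.0, 0.0]
contact_force: [-2.9, 3.7, 18.0]
opening: 0.0
finger_force: 9.5
```

Bottomed out (18 N). Lift away.

step_arm:
  increments:
    - [[0, 0, 5], [0, 0, 0]]
    - [[0, 0, 15], [0, 0, 0]]
    - [[0, 0, 30], [0, 0, 0]]
    - [[0, 0, 40], [0, 0, 0]]
    - [[0, 0, 40], [0, 0, 0]]
    - [[0, 0, 40], [0, 0, 0]]
    - [[0, 0, 0], [0, 0, 0]]
    - [[0, 0, 0], [0, 0, 0]]

```text
time: 18.2
eef_pos: [0.3666, -0.3236, 0.2252]
tcp_rot: [0.714, 0.701, -0.0, 0.002]
contact_force: [0.1, 0.3, -0.3]
opening: 0.001
finger_force: 0.0
```

```bash
python3 st.py; python3 -c "
from plant import sign_off
print(sign_off())"
```

```text
18.2 [ 366.6 -323.6  225.2] yaw 88.95 z [ 0.0025 -0.0035 -1.    ] [-0.931 -0.13   2.031 -0.     1.236 -0.913] F [ 0.1  0.3 -0.3]
the job is handed in; nothing more can be done
None
```

The job is handed in at 18.2 s: the welded post stands in the tray's free end, the table is turned about 122° clockwise with the raw post within about 1° of the torch line by my measurement, and the green button was pushed to its stop and released; no verdict came back.

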